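# Flick the slide turntable and brake it on its mark

## Task

Try the bearing of the slide turntable and park it: with a fingertip against the stud, flick the disc anticlockwise (seen from above) so that it spins on freely, touched by nothing, until the index line has gone past the pointer and come round to it again. Then, on that or a later arrival, brake the running disc with a fingertip so that it comes to rest with the index line at the pointer, without stopping anywhere else first and being nudged round, and take your hand away. Leave the things beside the turntable where they are.

Things in the scene. Friction and masses are not known exactly. Their poses are not given: they have to be found in the camera images.
- turntable: slide-ringing turntable fixed to the bench: grey cast foot with a bare aluminium disc 180 mm across, 10 mm thick, its flat top 46 mm above the bench. Origin: on the disc's upright axis at bench level; -x points to the fixed pointer. A slide and low clips (to 49 mm height) are fixed on the disc's middle; from 57 to 90 mm from the axis its top is flat and bare.
- disc (a joint): disc angle, rad, counted on over whole turns; grows anticlockwise seen from above, no stops. Index line at the pointer at 0, 2 pi, 4 pi... Starts between -2.2 and -0.7. The 0.7 kg disc runs freely: it slows by about 0.06 rad/s2 plus 0.125 /s times its speed (give or take a fifth). Its sprung spindle gives: from 2 to 4 N on its top it sinks 0.7 mm per N, up to 8 mm; a few N there stop it at once and it then stays.
- stud_top (a point): top centre of the upright steel stud on the disc, the only thing standing up from it: 12 mm in diameter, 28 mm tall above the disc's top (its top is 74 mm above the bench), 50 mm from the axis. It turns with the disc.
- index_line (a point): outer end of the dark index line cut in the disc's top, which runs radially outward from the stud to the rim: 88 mm from the axis, 46 mm above the bench. It turns with the disc, in line with the stud.
- pointer_mark (a point): fixed point 88 mm from the axis, 46 mm above the bench, just inside the pointer's tip: where the end of the index line must rest. The pointer is a level steel rod 6 mm thick, 43 mm above the bench, tip 94 mm from the axis, on a bracket 16 mm wide that reaches out to 129 mm from the axis and 49 mm up.
- marker: felt marker pen, 135 mm long and 17 mm thick, lying, loose on the bench beside the turntable; a bystander. Origin at the centre of its underside.
- cassette_b1: embedding cassette with a wax block, 40x28x11 mm, loose on the bench beside the turntable; a bystander. Origin at the centre of its underside.
- mould_stack_0: small stack of steel base moulds, 30x39x22 mm, loose on the bench beside the turntable; a bystander. Origin at the centre of its underside.
- petri_dish: petri dish, 57 mm across, 12 mm high, loose on the bench beside the turntable; a bystander. Origin at the centre of its underside.
- forceps_curved: curved forceps, 126 mm long, 11 mm high, lying, loose on the bench beside the turntable; a bystander. Origin at the centre of its underside.
- wax_block: block of paraffin, 32x44x18 mm, loose on the bench beside the turntable; a bystander. Origin at the centre of its underside.
Things that resemble listed ones, but are neither listed nor needed, are in the scene too. There is more than one size of the turntable; the job needs the largest.

How it is judged (in metres and radians):
On the way, in this order (a step that is already met when the one before it is completed fails the run):
1. the disc spins anticlockwise by itself, touched by nothing (velocity of joint disc above 0.5 rad/s and not (contact force between any of the fingers, the arm and turntable above 0.01 N)), for 0.2 s.
2. still running and untouched, the index line has gone past the pointer and most of the way round again (value of joint disc above 5 rad and velocity of joint disc above 0.1 rad/s and not (contact force between any of the fingers, the arm and turntable above 0.01 N)).
3. a fingertip touches the disc while it is still turning, to brake it (value of joint disc above 5.5 rad and velocity of joint disc above 0.04 rad/s and contact force between the fingers and turntable above 0.1 N).
4. the disc is at rest with the index line at the pointer (horizontal distance between index_line and pointer_mark below 0.015 m and value of joint disc above 5.9 rad and velocity of joint disc between -0.03 and 0.03 rad/s), for 0.2 s.
At the end, for the whole second after the job is handed in: The disc has been round at least once more past its first arrival and is at rest (under 0.1 rad/s) with the outer end of the index line within 15 mm of the pointer mark, and nothing touches it (horizontal distance between index_line and pointer_mark below 0.015 m and value of joint disc above 5.9 rad and velocity of joint disc between -0.1 and 0.1 rad/s).
It fails at once if the turntable is touched while the disc should run freely (from 1.5 rad past the pointer until 0.8 rad before it comes round again) (value of joint disc between 1.5 and 5.48 rad and contact force between any of the fingers, the arm and turntable above 0.01 N).
It fails at once if after passing the pointer the disc stops somewhere else than at the pointer (value of joint disc above 1.5 rad and horizontal distance between index_line and pointer_mark above 0.015 m and velocity of joint disc between -0.03 and 0.03 rad/s).
It fails at once if the disc is turned clockwise (value of joint disc below -2.5 rad or velocity of joint disc below -0.8 rad/s).
It fails at once if a thing beside the turntable is moved by more than 12 mm or lifted (distance of any of marker, cassette_b1, mould_stack_0, petri_dish, forceps_curved, wax_block from where it was at the start of the episode above 0.012 m).
It also fails if it takes over 58 s, if anything falls off the work surface, if the arm or the gripper's body presses on something with over 40 N, if the wrist force passes 120 N, or if a joint passes its speed limit or range.

## Robot

A 6-joint arm with a two-finger parallel gripper is mounted at the origin on a cart in front of the work surface, level with it; the furniture and walls round the work are solid. World frame = base frame: x ahead of the robot, y to its left, z up, the work surface at z = 0. Lengths are in mm, angles in rad, forces in N, time in s.
With the tool pointing down it reaches from about 350 to 975 mm from the base axis. Payload 7.1 kg.
Tool frame: the origin (TCP) lies midway between the tips of the shut fingers; the grasp point (between the pads) lies 19 mm behind it; z points along the fingers, y is the line along which they close (so a half turn about z gives the same grasp; the last joint's range is limited). The gripper opens to 88 mm and grips with 3 to 60 N. Pads are 20 mm wide; open, the fingers measure 115 mm over their backs; the gripper's body (75 mm by 178 mm) begins 61 mm behind the grasp point.
Start: joints at [1.28, 0.423, 1.63, -0, 1.089, -0.019], TCP at [167.759, 602.048, 222.675] pointing down, gripper open.
Joint ranges: [-3, 3], [-0.9, 2.11], [0.09, 2.58], [-1.31, 4.45], [0.11, 2.69], [-2.54, 2.54]. Speed limits (rad/s): [2.39, 2.39, 3.01, 3.14, 3.14, 3.14].

## Interface

Orientations are given as a rotation vector (axis times angle).
In Python, from workcell import ctrl gives the robot as it stands. The module is installed in compiled form; this text tells all that it offers.
- The arm moves only by the tool servo_tool, never from a script. Its argument "increments" is a list of rows, each a list of 7 numbers: the shift along the world's x, y, z in cm, then the turn, a rotation vector about the world's x, y, z in degrees, then the opening, from -1 (shut) to 1 (fully open). A call has 1 to 20 rows; each row is the pose to reach, as a shift and turn from the pose commanded when the call began; what a row does not reach only later rows make up. A row lasts 1/12 s, in which the tool goes at most 41.7 mm and 7.16 degrees, less where a joint would pass 70% of its speed; a pose out of reach is approached as far as the arm can. A call with a gripper value outside its range is refused whole. The fingers move at their own pace and stop on an object; the grip force is fixed at half the most. Time passes only in rows, so rows that repeat a pose let the fingers close. It gives the time, the measured TCP pose, the force, the opening and the grip force at its end, in the units of the state.
- ctrl.get_obs(): the state, without advancing time (a new reading comes with each control period).
- ctrl.get_image(name): name is "scene" or "top" or "wrist"; returns a dict with "image" (400x640x3 uint8, red, green, blue), "fx", "fy", "cx", "cy" (pixels), "k1" (the pictures are not rectified: a ray, as slopes to the right and down, at radius r is drawn at 1 + k1 r^2 times it, then the intrinsics apply), "extrinsics" (4x4, takes a point from camera to world coordinates); the wrist camera has in their place "tool_from_camera" (4x4, takes a point from camera to tool coordinates, whose origin is the TCP and whose axes are the flange's). Camera axes: x right, y up, looking along -z (the intrinsics and any distortion apply to the point x, -y, -z); pixel columns grow to the right and rows downward; lengths in mm; the calibration is good to about 2 mm. A picture is of the moment at which its call begins: read the wrist's pose just before it. There is no depth.
- ctrl.close_job(): hands the job in; it is judged then, once.
The state is a dict: "t": time; "qpos": joint angles; "qvel": joint speeds; "joint_torque": joint torques, N m; "ee_pos": TCP position; "orientation": TCP orientation; "ft_force": force on the tool from outside, world axes, zero at the start; "moment": the same for the moment, N m; "width": finger opening in mm; "grasp_force": force on a finger pad.
Only numpy, scipy, OpenCV 4.12 (cv2) and the standard library are available. Lean on these libraries where they do the work, as an engineer would, in place of code of your own. Each camera call takes 0.05 s, during which the arm holds its last target. There are 200 camera calls.

## Working session

There is one attempt and no reset: what is moved stays moved. The work goes in short steps, Python scripts to look and compute and a tool call to move; the robot and the scene stay as the last step left them, time stands still between calls to the robot, and variables do not carry over. Pictures are saved under pics/ and viewed, at most 10 in all, crops included, and the job is handed in when it is done.

Besides the shell and the picture viewer there is one more tool, called after "Call:" by a JSON object that holds its "fn" and its "kwargs", one argument or row to a line. servo_tool: Moves the arm, as the interface text tells. Its arguments: {"type":"object","properties":{"increments":{"type":"array","items":{"type":"array","items":{"type":"number"}}}},"required":["increments"]}

```bash
mkdir -p pics; cat > h.py <<'E'
import numpy as np, cv2
from workcell import ctrl
def K(d): return np.array([[d['fx'],0,d['cx']],[0,d['fy'],d['cy']],[0,0,1.]])
def ray(d,uv,T=None):
    T=d['extrinsics'] if T is None else T
    T=np.array(T)
    x,y=cv2.undistortPoints(np.array([[uv]],float),K(d),np.array([d['k1'],0,0,0,0.]))[0,0]
    return T[:3,3],T[:3,:3]@np.array([x,-y,-1.])
def onz(d,uv,z,T=None):
    o,v=ray(d,uv,T); return o+v*(z-o[2])/v[2]
def proj(d,p,T=None):
    T=np.array(d['extrinsics'] if T is None else T)
    c=T[:3,:3].T@(np.array(p,float)-T[:3,3])
    x,y=c[0]/-c[2],-c[1]/-c[2]; s=1+d['k1']*(x*x+y*y)
    return np.array([d['fx']*x*s+d['cx'],d['fy']*y*s+d['cy']])
def snap(n,f=None):
    d=ctrl.get_image(n)
    if f: cv2.imwrite('pics/'+f,cv2.cvtColor(d['image'],cv2.COLOR_RGB2BGR))
    return d
E
python3 -c "
from h import *
import pickle
for n in ('scene','top'):
    d=snap(n,n+'0.png'); pickle.dump(d,open(n+'0.pkl','wb')); print(n,d['fx'],d['k1'],np.round(d['extrinsics'],3).tolist())
print(ctrl.get_obs())
"
```

```text
scene 423.14815165730596 -0.04751631245870166 [[0.519, 0.589, -0.619, 31.76], [-0.855, 0.35, -0.384, -427.264], [-0.009, 0.729, 0.685, 662.254], [0.0, 0.0, 0.0, 1.0]]
top 409.2418972867674 -0.08846989979746582 [[0.024, 0.996, -0.089, 484.906], [-1.0, 0.023, -0.01, -85.188], [-0.008, 0.089, 0.996, 921.003], [0.0, 0.0, 0.0, 1.0]]
{'t': 0.1, 'qpos': array([ 1.28000327e+00,  4.23774479e-01,  1.63057573e+00, -1.59459352e-05,
        1.08858266e+00, -1.89957009e-02]), 'qvel': array([-0.00156118, -0.00354975, -0.00283314,  0.00144139,  0.00037233,
       -0.00022139]), 'joint_torque': array([-4.33921387e-04, -5.45616782e+01, -2.74323159e+01,  6.45338441e-02,
        1.88135222e-02, -6.60207547e-05]), 'ee_pos': array([167.62892405, 601.60335697, 221.98801235]), 'orientation': array([-4.25587621e-01, -3.11243696e+00,  2.08329329e-03]), 'ft_force': array([ 0.61210892, -0.40881287, -0.08999659]), 'moment': array([ 0.01705807, -0.00267536, -0.01347285]), 'grasp_force': 0.0, 'width': 87.87091274125946}
```

View pics/scene0.png

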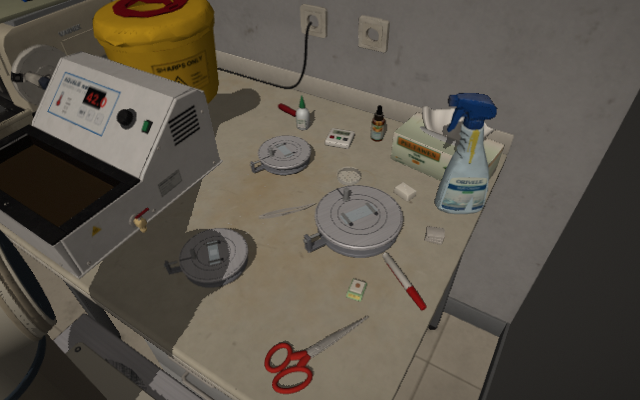

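View pics/top0.png

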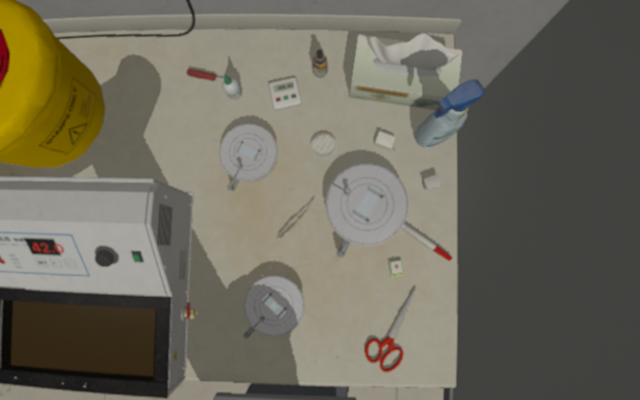

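Turntable candidates in the top view: (248,152), (274,306) and (367,205); in the scene view: (284,155), (213,255) and (360,218). The one at top (367,205) looks largest. I'll check its size and look at a close crop.

```bash
python3 -c "
from h import *
import pickle
t=pickle.load(open('top0.pkl','rb')); s=pickle.load(open('scene0.pkl','rb'))
for a,b in (((327,205),(407,205)),((220,152),(277,152)),((246,306),(303,306))):
    print(np.round(onz(t,a,46)),np.round(onz(t,b,46)))
a=cv2.resize(t['image'][155:265,310:420],(480,480),interpolation=cv2.INTER_CUBIC)
b=cv2.resize(s['image'][175:270,295:415],None,fx=2.6,fy=5,interpolation=cv2.INTER_CUBIC)
b=cv2.resize(b,(312,480))
cv2.imwrite('pics/c.png',cv2.cvtColor(np.hstack([a,b]),cv2.COLOR_RGB2BGR))
"
```

```text
[578. -85.  46.] [ 582. -257.   46.]
[690. 153.  46.] [692.  27.  46.]
[359.  82.  46.] [362. -39.  46.]
```

View pics/c.png

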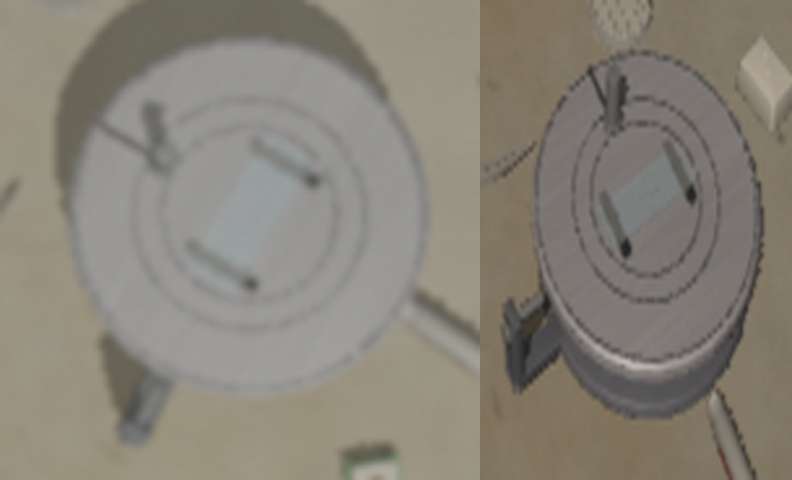

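The largest one, (367,205), is about 176 mm across, so it is the one I want. In the crop its stud sits up-left of the axis at about 148°, and the pointer is down-left at about 243° image angle, so the disc angle is about -1.65. Next I'll locate it precisely.

```bash
cat >> h.py <<'E'
def rim(d,c0,R=90,z=46):
    """edge of the disc against the bench, by saturation along radial lines"""
    sat=cv2.cvtColor(d['image'],cv2.COLOR_RGB2HSV)[:,:,1].astype(np.float32)
    rr=np.arange(R-14,R+14,.5); P=[]
    for a in np.arange(0,2*np.pi,.05):
        uv=np.array([proj(d,[c0[0]+r*np.cos(a),c0[1]+r*np.sin(a),z]) for r in rr],np.float32)
        s=cv2.remap(sat,uv[None,:,0].copy(),uv[None,:,1].copy(),cv2.INTER_LINEAR)[0]
        g=np.convolve(s,np.r_[np.ones(6),-np.ones(6)],'valid'); k=g.argmax()
        if g[k]>60: P.append([c0[0]+rr[k+6]*np.cos(a),c0[1]+rr[k+6]*np.sin(a)])
    return np.array(P)
def fitc(P,R=None):
    from scipy.optimize import least_squares
    m=P.mean(0)
    f=(lambda q:np.hypot(*(P-q[:2]).T)-(R or q[2]))
    r=least_squares(f,[m[0],m[1],90],loss='soft_l1',f_scale=1.5)
    return r.x,np.median(abs(f(r.x)))
def polar(d,c,r0=60,r1=86,z=46,n=1440):
    g=cv2.cvtColor(d['image'],cv2.COLOR_RGB2GRAY).astype(np.float32)
    A=np.arange(n)*2*np.pi/n; rr=np.arange(r0,r1,2.)
    uv=np.array([[proj(d,[c[0]+r*np.cos(a),c[1]+r*np.sin(a),z]) for a in A] for r in rr],np.float32)
    return A,cv2.remap(g,uv[:,:,0].copy(),uv[:,:,1].copy(),cv2.INTER_LINEAR)
def line(d,c,**k):
    A,p=polar(d,c,**k); m=np.median(p,0)
    w=24; e=np.r_[m[-w:],m,m[:w]]
    bg=np.array([np.median(e[i:i+2*w+1]) for i in range(len(m))])
    s=cv2.GaussianBlur((bg-m)[None],(9,1),2)[0]
    i=np.argsort(-s); out=[]
    for j in i:
        if all(abs((A[j]-o[0]+np.pi)%(2*np.pi)-np.pi)>.12 for o in out): out.append((A[j],s[j]))
        if len(out)==4: break
    return out
E
python3 -c "
from h import *
import pickle
for n in ('top','scene'):
    d=pickle.load(open(n+'0.pkl','rb')); c=np.array([580,-172.])
    for _ in range(2):
        P=rim(d,c); q,e=fitc(P); c=q[:2]
    print(n,len(P),q,e,fitc(P,90)[0][:2])
    print([(round(float(a),3),round(float(s),1)) for a,s in line(d,c)])
t=pickle.load(open('top0.pkl','rb')); s=pickle.load(open('scene0.pkl','rb'))
def cr(u,v): return (310+u/480*110,155+v/480*110)
print('idx end',onz(t,cr(97,122),46),'stud base',onz(t,cr(168,168),46),'ptr tip',onz(t,cr(160,383),46),'end',onz(t,cr(132,432),46))
"
```

```text
top 120 [ 583.12869683 -169.89252193   89.84808308] 0.320106496827691 [ 583.11147982 -169.88782411]
[(1.047, 21.3), (0.807, 17.2), (5.995, 1.0), (2.662, 0.9)]
scene 99 [ 579.48678797 -171.68350173   90.83583526] 0.882205757371807 [ 580.23860406 -171.29199467]
[(1.025, 24.3), (0.781, 20.4), (6.048, 1.5), (2.592, 1.4)]
idx end [626.21660605 -95.17592371  46.        ] stud base [ 604.0523577  -130.72990162   46.        ] ptr tip [ 498.04822982 -128.75482881   46.        ] end [ 473.87225483 -115.56100605   46.        ]
```

Call:
{"fn": "servo_tool", "kwargs": {
  "increments": [
    [0,0,16,0,0,0,-1],
    [0,0,16,0,0,0,-1],
    [0,0,16,0,0,0,-1],
    [0,0,16,0,0,0,-1],
    [47.2,-72.6,16,0,0,15.6,-1],
    [47.2,-72.6,16,0,0,15.6,-1],
    [47.2,-72.6,16,0,0,15.6,-1],
    [47.2,-72.6,16,0,0,15.6,-1],
    [47.2,-72.6,16,0,0,15.6,-1],
    [47.2,-72.6,16,0,0,15.6,-1],
    [47.2,-72.6,16,0,0,15.6,-1],
    [47.2,-72.6,16,0,0,15.6,-1],
    [47.2,-72.6,16,0,0,15.6,-1],
    [47.2,-72.6,16,0,0,15.6,-1],
    [47.2,-72.6,16,0,0,15.6,-1],
    [47.2,-72.6,16,0,0,15.6,-1],
    [47.2,-72.6,16,0,0,15.6,-1],
    [47.2,-72.6,16,0,0,15.6,-1],
    [47.2,-72.6,16,0,0,15.6,-1],
    [47.2,-72.6,16,0,0,15.6,-1]
  ]
}}

```text
t: 1.77
ee_pos: [531.7, 41.0, 382.5]
orientation: [0.0, -3.141, -0.0]
ft_force: [0.5, 0.1, -0.6]
width: 0.5
grasp_force: 0.0
```

Call:
{"fn": "servo_tool", "kwargs": {
  "increments": [
    [10.6,-16.5,0,0,0,0,-1],
    [10.6,-16.5,0,0,0,0,-1],
    [10.6,-16.5,0,0,0,0,-1],
    [10.6,-16.5,0,0,0,0,-1],
    [10.6,-16.5,0,0,0,0,-1],
    [10.6,-16.5,-23,0,0,0,-1],
    [10.6,-16.5,-23,0,0,0,-1],
    [10.6,-16.5,-23,0,0,0,-1],
    [10.6,-16.5,-23,0,0,0,-1],
    [10.6,-16.5,-23,0,0,0,-1],
    [10.6,-16.5,-23,0,0,0,-1],
    [10.6,-16.5,-23,0,0,0,-1]
  ]
}}

```text
t: 2.77
ee_pos: [632.9, -121.0, 146.3]
orientation: [0.001, -3.131, -0.004]
ft_force: [-1.2, 0.1, -0.2]
width: 0.9
grasp_force: 0.0
```

```bash
python3 -c "
from h import *
import pickle
o=ctrl.get_obs(); print(o['t'],o['ee_pos'],o['orientation'],o['qpos'])
w=snap('wrist'); s=snap('scene'); pickle.dump((o,w,s),open('w1.pkl','wb'))
print(np.round(w['tool_from_camera'],2).tolist())
cv2.imwrite('pics/w1.png',cv2.cvtColor(np.vstack([cv2.resize(w['image'],(480,300)),cv2.resize(s['image'][120:320,190:510],(480,300))]),cv2.COLOR_RGB2BGR))
"
```

```text
2.7667 [ 632.93465779 -121.02880799  146.29218962] [ 6.37915165e-04 -3.13074409e+00 -3.54274321e-03] [-2.07395397e-01  5.44459807e-01  1.62747047e+00 -2.52806230e-05
  9.80742456e-01 -1.77858506e+00]
[[0.0, 0.96, 0.27, 73.56], [1.0, -0.0, 0.0, 0.08], [0.0, 0.27, -0.96, -162.42], [0.0, 0.0, 0.0, 1.0]]
```

View pics/w1.png

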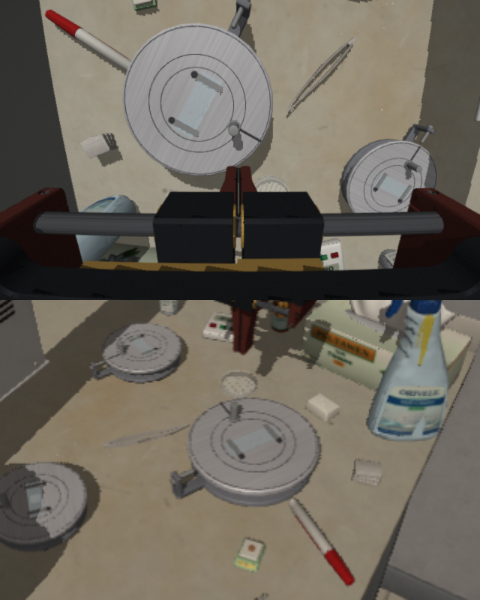

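The wrist view shows the disc at about (198,98), the stud at (234,130), the index line to its right and the pointer at (240,15). The scene view of the disc is unobstructed. I'll let the arm settle and measure from here.

Call:
{"fn": "servo_tool", "kwargs": {
  "increments": [
    [0,0,0,0,0,0,-1],
    [0,0,0,0,0,0,-1],
    [0,0,0,0,0,0,-1]
  ]
}}

```text
t: 3.12
ee_pos: [638.5, -122.2, 155.0]
orientation: [-0.001, 3.138, -0.001]
ft_force: [-0.0, -0.6, 1.0]
width: 0.7
grasp_force: 0.0
```

```bash
cat >> h.py <<'E'
from scipy.spatial.transform import Rotation as Ro
def wT(o,w):
    T=np.eye(4); T[:3,:3]=Ro.from_rotvec(o['orientation']).as_matrix(); T[:3,3]=o['ee_pos']
    return T@np.array(w['tool_from_camera'])
E
python3 -c "
from h import *
import pickle
o=ctrl.get_obs(); print(o['t'],o['ee_pos'],o['orientation'])
w=snap('wrist'); w['extrinsics']=wT(o,w); pickle.dump((o,w),open('w2.pkl','wb'))
c=np.array([582,-171.])
for _ in range(2):
    P=rim(w,c); q,e=fitc(P); c=q[:2]
print(len(P),q,e,fitc(P,90)[0]); L=line(w,c,r1=84); print(L)
a=L[0][0]; print('stud base px',proj(w,[c[0]+50*np.cos(a),c[1]+50*np.sin(a),46]),'top',proj(w,[c[0]+50*np.cos(a),c[1]+50*np.sin(a),74]))
# pointer: rod outside rim, r 98..110 at z 43
print('ptr wrist',[x for x in line(w,c,r0=97,r1=112,z=43)])
t=pickle.load(open('top0.pkl','rb')); print('ptr top',line(t,[583.1,-169.9],r0=97,r1=112,z=43))
im=w['image'].copy()
for p in ([c[0],c[1],46],[c[0]+50*np.cos(a),c[1]+50*np.sin(a),74]): cv2.circle(im,tuple(int(v) for v in proj(w,p)),3,(255,0,0),1)
cv2.imwrite('pics/w2.png',cv2.cvtColor(cv2.resize(im[:260,120:420],None,fx=2,fy=2),cv2.COLOR_RGB2BGR))
"
```

```text
3.1167 [ 638.46541635 -122.15024919  155.01190537] [-7.86638903e-04  3.13787037e+00 -1.26584590e-03]
124 [ 582.76304    -169.11492675   89.45574403] 0.05885768740813546 [ 582.81315673 -169.07270817   90.        ]
[(np.float64(1.0515608743265836), np.float32(85.72569)), (np.float64(0.8159414253073491), np.float32(11.413254)), (np.float64(2.6354471705114375), np.float32(3.5724304)), (np.float64(5.990842657470536), np.float32(2.9985971))]
stud base px [313.69452959 158.87511498] top [313.24758073 164.19548509]
ptr wrist [(np.float64(4.254240051736178), np.float32(68.896225)), (np.float64(2.5918139392115793), np.float32(26.681908)), (np.float64(4.118977034706617), np.float32(25.595135)), (np.float64(2.7139869868511823), np.float32(13.247158))]
ptr top [(np.float64(4.271693344256121), np.float32(33.482418)), (np.float64(2.600540585471551), np.float32(8.651868)), (np.float64(4.114613711576632), np.float32(6.2779684)), (np.float64(1.7453292519943295), np.float32(1.6358778))]
```

View pics/w2.png

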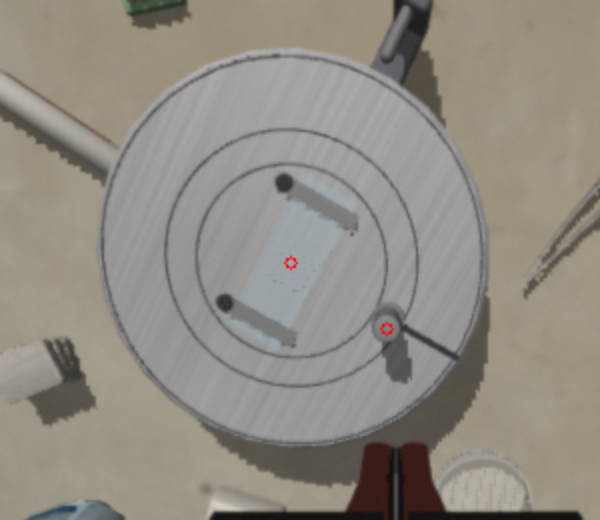

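The stud and line are confirmed in the close crop: stud top at (386,328), line running to (458,357), pointer rod from (413,8) to (388,58). Next I'll get the pointer direction.

```bash
python3 -c "
from h import *
import pickle
o,w=pickle.load(open('w2.pkl','rb')); c=np.array([582.8,-169.1])
for u,v in ((413,8),(400,33),(388,58)):
    p=onz(w,(120+u/2,v/2),46)[:2]-c; print(p,np.arctan2(p[1],p[0]),np.hypot(*p))
s=pickle.load(open('w1.pkl','rb'))[2]; cs=np.array([580.2,-171.3])
print(line(s,cs)); print(proj(s,[*(cs+100*np.array([np.cos(2.67),np.sin(2.67)])),46]))
g=ctrl.get_obs(); print(g['ee_pos'],g['t'])
"
```

```text
[-103.9197607    54.23161676] 2.6606099892034405 117.21938799134143
[-94.45564541  48.90770694] 2.6638185660123757 106.36650200005064
[-84.8680992   43.91424461] 2.6640896996251913 95.5565546766037
[(np.float64(1.0341075818066403), np.float32(28.714645)), (np.float64(0.789761486527434), np.float32(22.80768)), (np.float64(6.034475888770395), np.float32(1.5808053)), (np.float64(2.600540585471551), np.float32(1.5015595))]
[316.19517124 234.11193095]
[ 638.18627471 -122.0893729   154.68420625] 3.1667
```

Call:
{"fn": "servo_tool", "kwargs": {
  "increments": [
    [0,-0.2,-4,0,0,0,-1],
    [0,-0.2,-7.5,0,0,0,-1],
    [0,-0.2,-9.7,0,0,0,-1],
    [0,-0.2,-9.7,0,0,0,-1],
    [0,-0.2,-9.7,0,0,0,-1],
    [0,-0.2,-9.7,0,0,0,-1],
    [0,-0.2,-9.7,0,0,0,-1]
  ]
}}

```text
t: 3.75
ee_pos: [638.8, -124.2, 58.1]
orientation: [-0.001, 3.138, -0.001]
ft_force: [0.0, 0.4, -0.4]
width: 0.6
grasp_force: 0.0
```

```bash
python3 -c "
from h import *
s=snap('scene','s3.png'); o=ctrl.get_obs(); print(o['ee_pos'],o['orientation'],o['ft_force']); print(line(s,[580.2,-171.3])[:2])
"
```

```text
[ 638.72058085 -124.18882165   57.99956996] [-8.53200464e-04  3.13792801e+00 -1.24715256e-03] [-0.2104333  -0.3815012   0.50561687]
[(np.float64(1.0341075818066403), np.float32(28.326878)), (np.float64(0.7635815477475191), np.float32(13.080747))]
```

Call:
{"fn": "servo_tool", "kwargs": {
  "increments": [
    [-0.4,0,0,0,0,0,-1],
    [-0.8,0,0,0,0,0,-1],
    [-1.2,0,0,0,0,0,-1],
    [-1.6,0,0,0,0,0,-1],
    [-2.1,0,0,0,0,0,-1],
    [-2.7,0,0,0,0,0,-1],
    [-3.4,0,0,0,0,0,-1],
    [-4.2,0,0,0,0,0,-1],
    [-5.0,0,0,0,0,0,-1],
    [-5.8,0,0,0,0,0,-1],
    [-6.5,0,0,0,0,0,-1],
    [-6.5,0,0,0,0,0,-1],
    [-6.2,0,1,0,0,0,-1],
    [-5.6,0,3.0,0,0,0,-1]
  ]
}}

```text
t: 4.97
ee_pos: [579.5, -123.6, 84.5]
orientation: [0.0, -3.137, -0.002]
ft_force: [-0.6, -0.1, -0.0]
width: 0.6
grasp_force: 0.0
```

```bash
cat > m.py <<'E'
from h import *
o=ctrl.get_obs(); s=ctrl.get_image('scene'); print(o['t'],np.round(o['ee_pos'],1),np.round(o['ft_force'],1))
L=line(s,[580.2,-171.3]); print([(round((float(a)-2.647)%(2*np.pi),3),round(float(v),1)) for a,v in L])
import pickle; pickle.dump(s,open('last.pkl','wb'))
E
python3 m.py
```

```text
4.9667 [ 579.5 -123.6   84.5] [-0.6 -0.1 -0. ]
[(0.032, 53.1), (4.635, 3.1), (3.614, 2.7), (1.686, 1.0)]
```

Call:
{"fn": "servo_tool", "kwargs": {
  "increments": [
    [0,1.0,0,0,0,0,-1],
    [0,2.0,0,0,0,0,-1],
    [0,3.1,0,0,0,0,-1],
    [0,3.1,0,0,0,0,-1]
  ]
}}

```text
t: 5.35
ee_pos: [580.2, -90.4, 84.9]
orientation: [0.004, -3.14, -0.001]
ft_force: [-0.8, 0.7, -0.2]
width: 0.2
grasp_force: 0.0
```

```bash
python3 m.py
```

```text
5.35 [580.2 -90.4  84.9] [-0.8  0.7 -0.2]
[(0.804, 50.4), (5.717, 2.5), (2.445, 1.5), (2.654, 1.1)]
```

The disc is free at about 2.0 rad/s. I'll hover and wait.

Call:
{"fn": "servo_tool", "kwargs": {
  "increments": [
    [0,-0.2,0,0,0,0,-1],
    [0,-0.2,0,0,0,0,-1],
    [0,-0.2,0,0,0,0,-1],
    [0,-0.2,0,0,0,0,-1],
    [0,-0.2,0,0,0,0,-1],
    [0,-0.2,0,0,0,0,-1],
    [0,-0.2,0,0,0,0,-1],
    [0,-0.2,0,0,0,0,-1],
    [0,-0.2,0,0,0,0,-1],
    [0,-0.2,0,0,0,0,-1],
    [0,-0.2,0,0,0,0,-1],
    [0,-0.2,0,0,0,0,-1],
    [0,-0.2,0,0,0,0,-1],
    [0,-0.2,0,0,0,0,-1],
    [0,-0.2,0,0,0,0,-1],
    [0,-0.2,0,0,0,0,-1],
    [0,-0.2,0,0,0,0,-1],
    [0,-0.2,0,0,0,0,-1]
  ]
}}

```text
t: 6.9
ee_pos: [581.1, -94.9, 85.7]
orientation: [-0.001, 3.142, 0.0]
ft_force: [0.5, -0.3, -0.4]
width: 0.5
grasp_force: 0.0
```

```bash
python3 m.py
```

```text
6.9 [581.1 -94.9  85.7] [ 0.5 -0.3 -0.4]
[(3.405, 23.0), (3.632, 3.4), (2.074, 1.6), (1.455, 1.1)]
```

Call:
{"fn": "servo_tool", "kwargs": {
  "increments": [
    [0,0,0,0,0,0,-1],
    [0,0,0,0,0,0,-1],
    [0,0,0,0,0,0,-1],
    [0,0,0,0,0,0,-1],
    [0,0,0,0,0,0,-1],
    [0,0,0,0,0,0,-1],
    [0,0,0,0,0,0,-1],
    [0,0,0,0,0,0,-1],
    [0,0,0,0,0,0,-1],
    [0,0,0,0,0,0,-1],
    [0,0,0,0,0,0,-1],
    [0,0,0,0,0,0,-1],
    [0,0,0,0,0,0,-1],
    [0,0,0,0,0,0,-1],
    [0,0,0,0,0,0,-1],
    [0,0,0,0,0,0,-1],
    [0,0,0,0,0,0,-1]
  ]
}}

```text
t: 8.37
ee_pos: [581.1, -94.9, 85.7]
orientation: [0.001, -3.142, -0.0]
ft_force: [0.3, 0.4, 0.6]
width: 0.5
grasp_force: 0.0
```

```bash
python3 m.py
```

```text
8.3667 [581.1 -94.9  85.7] [0.3 0.4 0.6]
[(5.185, 46.9), (4.775, 2.9), (0.508, 1.5), (3.898, 1.4)]
```

Call:
{"fn": "servo_tool", "kwargs": {
  "increments": [
    [0,0,-1.2,0,0,0,-1],
    [0,0,-2.2,0,0,0,-1],
    [0,0,-2.8,0,0,0,-1],
    [0,0,-3.1,0,0,0,-1],
    [0,0,-3.2,0,0,0,-1],
    [0,0,-3.2,0,0,0,-1]
  ]
}}

```text
t: 8.92
ee_pos: [580.9, -94.8, 53.0]
orientation: [0.001, -3.141, -0.0]
ft_force: [-0.4, -0.8, 0.5]
width: 0.8
grasp_force: 0.0
```

```bash
python3 m.py
```

```text
8.9167 [580.9 -94.8  53. ] [-0.4 -0.8  0.5]
[(5.761, 56.8), (4.23, 26.2), (4.888, 8.4), (5.207, 2.4)]
```

Call:
{"fn": "servo_tool", "kwargs": {
  "increments": [
    [0,0,-0.1,0,0,0,-1],
    [0,0,-0.2,0,0,0,-1],
    [0,0,-0.25,0,0,0,-1]
  ]
}}

```text
t: 9.22
ee_pos: [581.3, -94.9, 51.4]
orientation: [-0.001, 3.141, -0.0]
ft_force: [-0.0, -0.2, -0.5]
width: 0.2
grasp_force: 0.0
```

```bash
python3 m.py
```

```text
9.2167 [581.3 -94.9  51.4] [-0.  -0.2 -0.5]
[(6.053, 50.0), (4.217, 14.6), (4.094, 7.8), (5.107, 5.6)]
```

Call:
{"fn": "servo_tool", "kwargs": {
  "increments": [
    [0,0,-0.2,0,0,0,-1],
    [0,0,-0.75,0,0,0,-1],
    [0,0,-0.95,0,0,0,-1],
    [0,0,-0.95,0,0,0,-1],
    [0,0,-0.95,0,0,0,-1],
    [0,0,-0.95,0,0,0,-1],
    [0,0,-0.95,0,0,0,-1]
  ]
}}

```text
t: 9.85
ee_pos: [581.9, -94.9, 42.2]
orientation: [-0.001, 3.14, -0.0]
ft_force: [0.1, 0.4, 6.5]
width: 0.7
grasp_force: 3.5
```

```bash
python3 m.py; python3 m.py
```

```text
9.85 [581.9 -94.9  42.2] [0.1 0.4 6.5]
[(6.259, 52.9), (4.998, 6.0), (4.182, 4.0), (5.176, 1.5)]
9.9 [581.9 -94.9  42.2] [-0.5  1.5  7. ]
[(6.259, 53.4), (4.998, 5.7), (4.177, 3.6), (5.229, 1.4)]
```

The disc is at rest about 2 mm from the mark. I'll lift straight up.

Call:
{"fn": "servo_tool", "kwargs": {
  "increments": [
    [0,0,0.3,0,0,0,-1],
    [0,0,0.8,0,0,0,-1],
    [0,0,2,0,0,0,-1],
    [0,0,5,0,0,0,-1],
    [0,0,9,0,0,0,-1],
    [0,0,11,0,0,0,-1],
    [0,0,11,0,0,0,-1],
    [0,0,11,0,0,0,-1]
  ]
}}

```text
t: 10.62
ee_pos: [581.8, -95.0, 153.4]
orientation: [-0.001, 3.139, -0.001]
ft_force: [0.3, -0.6, -0.7]
width: 0.7
grasp_force: 0.0
```

```bash
python3 m.py; python3 -c "
from h import *
o=ctrl.get_obs(); w=snap('wrist'); s=snap('scene'); w['extrinsics']=wT(o,w); print(line(w,[582.8,-169.1],r1=84)[:2])
cv2.imwrite('pics/f.png',cv2.cvtColor(np.vstack([cv2.resize(w['image'],(480,300)),cv2.resize(s['image'][120:320,190:510],(480,300))]),cv2.COLOR_RGB2BGR))"
```

```text
10.6167 [581.8 -95.  153.4] [ 0.3 -0.6 -0.7]
[(0.002, 52.6), (1.66, 1.7), (4.95, 1.6), (4.378, 0.9)]
[(np.float64(2.7008970174612252), np.float32(89.45764)), (np.float64(1.3482668471656196), np.float32(3.1967263))]
```

View pics/f.png

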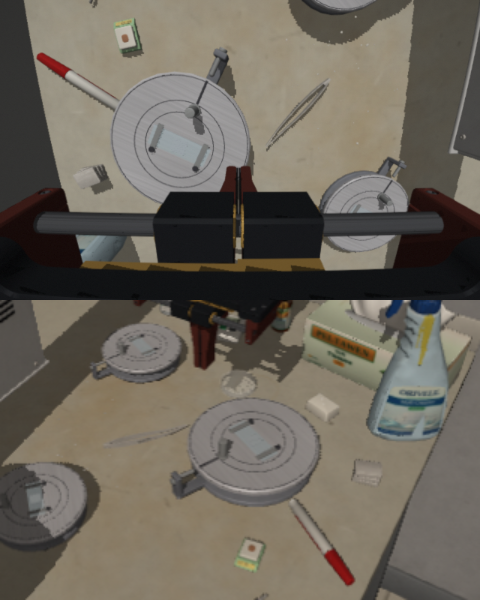

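The index line at (200,100) runs straight on into the pointer rod at (215,65), about 0–3 mm off by the two views. The hand is clear and the bystanders have not moved.

```bash
python3 -c "
from workcell import ctrl
print(ctrl.close_job())"
```

```text
the job is handed in; nothing more can be done
None
```

I flicked the disc, let it run free for a full turn, and braked it on its next arrival. The index line came to rest about 0–3 mm from the pointer by camera, within the 15 mm limit. The hand is clear, the things beside the turntable show no movement in the last picture, and the job is handed in; the interface returned no verdict.

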